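# Push a detector unit into its test nest and swing the clamp lever shut

## Robot

A 6-joint arm with a two-finger parallel gripper is mounted at the origin on a cart in front of the work surface, level with it; the furniture and walls round the work are solid. World frame = base frame: x ahead of the robot, y to its left, z up, the work surface at z = 0. Lengths are in m, angles in rad, forces in N, time in s.
With the tool pointing down it reaches from about 0.225 to 0.875 m from the base axis. Payload 3.4 kg.
Tool frame: the origin (TCP) lies at the very end of the fingers, on their centre line; the grasp point (between the pads) lies 19 mm behind it; z points along the fingers, y is the line along which they close (so a half turn about z gives the same grasp; the last joint's range is limited). The gripper opens to 85 mm and grips with 20 to 120 N. Pads are 22 mm wide; open, the fingers measure 114 mm over their backs; the gripper's body (76 mm by 85 mm) begins 54 mm behind the grasp point. The pads swing forward as they close: fully open they stand 13 mm farther back than shut.
Start: joints at [-0.121, 0.276, 1.505, -0, 1.361, -0.121], TCP at [0.575, -0, 0.231] pointing down, gripper open.
Joint ranges: [-2.89, 2.89], [-0.75, 2.08], [0.22, 2.7], [-1.18, 4.32], [0.11, 2.71], [-2.7, 2.7]. Speed limits (rad/s): [2.57, 2.57, 3.14, 3.14, 3.14, 3.14].

## Interface

Orientations are given as a unit quaternion [w, x, y, z].
In Python, from rig import readout, vision, manip gives the robot as it stands.
- The arm moves only by the shell command python3 -m handwheel 'ROWS' [FORCE]. ROWS is JSON, a list of rows, each a list of 3 entries, a list of its own where there are three numbers: the shift along the tool's x, y, z in mm, then the turn, a rotation vector about the tool's x, y, z in units of 6 degrees (1.0 is 6 degrees), then the closure, from -1 (fully open) to 1 (shut), so that 0 is half open. A call has 1 to 20 rows; each row shifts and turns the commanded pose from where the row before left it, along the tool's axes as they then stand; what a row does not reach is not made up. A row lasts 1/8 s, in which the tool goes at most 62.5 mm and 10.7 degrees, less where a joint would pass 70% of its speed; a pose out of reach is approached as far as the arm can. A call is refused whole if a number of a shift passes 62.5 or a number of a turn 1, either way. A call with a gripper value outside its range is refused whole. The fingers move at their own pace and stop on an object; FORCE is the grip in N (left out, the last holds). Time passes only in rows, so rows that do not move let the fingers close. It gives the time, the measured TCP pose, the force, the opening and the grip force at its end, in the units of the state.
- readout.get_state(): the state, without advancing time (a new reading comes with each control period).
- vision.get_image(name): name is "scene" or "side" or "wrist"; returns the picture (384x512x3 uint8, blue, green, red); there is no depth.
- vision.camera_params(name): a dict with "intrinsics" (3x3 intrinsics, pixels), "rvec" (rotation vector, rad) and "tvec" (3), from world to camera coordinates, as OpenCV has them; the wrist camera has in their place "hand_eye" (4x4, takes a point from camera to tool coordinates, whose origin is the TCP and whose axes are the flange's). Camera axes: x right, y down, z forward; pixel columns grow to the right and rows downward; lengths in m; the calibration is good to about 2 mm. A picture is of the moment at which its call begins: read the wrist's pose just before it. camera_params takes no time and is no camera call.
- manip.sign_off(): hands the job in; it is judged then, once.
The state is a dict: "clock": time; "qpos": joint angles; "qd": joint speeds; "effort": joint torques, N m; "position": TCP position; "ee_rot": TCP orientation; "contact_force": force on the tool from outside, world axes, zero at the start; "moment": the same for the moment, N m; "width": finger opening in m; "gripper_force": force on a finger pad.
Only numpy, scipy, OpenCV 4.12 (cv2) and the standard library are available. Lean on these libraries where they do the work, as an engineer would, in place of code of your own. Each camera call takes 0.05 s, during which the arm holds its last target. There are 200 camera calls.

## Task

Load the test nest by pushing only: slide the detector unit (the black-topped puck on its square white tray) along the bench into line with the nest and push it straight in until it is up against the spring contacts at the end, then push the clamp lever by its knob all the way round against its stop pin so that its foot holds the tray on the contacts. Never pick the unit up or tip it, and leave the other loose things on the bench where they are. Finish clear of everything, with the unit clamped.

Things in the scene. Friction and masses are not known exactly. Their poses are not given: they have to be found in the camera images.
- unit: detector unit to test, the only puck on a tray here: round puck with black top (46 mm across, top 34 mm up) on a square white tray (69 x 69 mm, corners cut off, rim 9 mm high), about 0.1 kg. Stands loose in front of the nest, left of its centre line, up to 25 degrees out of square. Origin: centre of the tray's underside; z up, x and y parallel to the sides. All four ways round fit.
- nest: test nest, a low grey metal U bolted to the bench, open towards the robot, grey tester housing (100 x 36 x 42 mm) across its far end. The bench is its floor. Origin: point on the bench where the tray's centre belongs when clamped; x points straight in (away from the robot), y left, z up. Inner rail faces at y = +-36.5 mm, rails from x = -36 to 50, 16 mm high; solid end stops for the tray at x = 36.
- nest_mouth (a point): centre of the nest's entry, on the bench, at x = -70 mm of the nest's frame. Smooth lead-ins 14 mm high narrow from about 98 mm wide here to 73 mm at x = -36, where the rails begin; nest and lead-ins are polished and slippery. Keeper lips on the rails reach over the tray's edges, to y = +-31.5 mm, 12 to 16 mm above the bench.
- contact_block (a joint): travel (m) of the sprung contact block (black, 24 mm wide, 12 mm high) between the end stops: 0 = free, 7 mm proud of the stops; 0.007 = level with them; about 0.004 with the lever closed on the tray. Spring 1 N at first touch, 3 N at 0.007: an unclamped tray may slide back up to about 9 mm off the stops.
- clamp_lever (a joint): angle (rad) of the clamp lever, a flat dark bar 16 mm wide, 18 to 26 mm above the bench. 0 = closed: it lies across the mouth behind the tray, pointing along the nest's +y, against its stop pin. Grows anticlockwise from above as it opens: 1.57 points back along the nest's -x; stop at 2.1. Starts at 1.6 to 2.0. Stiff pivot: it stays where left and takes 3 to 5 N at the knob.
- lever_pivot (a point): the lever's upright pivot axis, at bench height: x = -41, y = -60 mm in the nest's frame, beside the right lead-in. The lever's white foot (24 mm wide, reaching down to 3 mm above the bench) sits 60 mm from this axis and, closed, bears on the tray's rear edge at x = -35 mm of the nest's frame.
- lever_knob (a point): middle of the upright black knob on the lever's free end: 17 mm across, from 27 to 59 mm above the bench (this point at 43 mm), 110 mm from the pivot. Closed, it stands at x = -41, y = 50 mm of the nest's frame.
- tape_roll: bystander: roll of marking tape lying flat, 63 mm across and 19 mm high, left of the nest. Origin: centre of its underside.
- gauge_ring: bystander: plain round metal ring gauge lying flat, 52 mm across and 14 mm high, in front of the stack of white trays. Origin: centre of its underside.
- cap_2: bystander: flat black round cap with vent holes, 48 mm across and 7 mm thick, at the bench's front right corner. Origin: centre of its underside.
- dropper_bottle: bystander: small bottle with pointed spout, 36 mm across and 107 mm tall, upright by the right rear of the bench. Origin: centre of its underside.
- screwdriver_blue: bystander: screwdriver lying on the bench, 186 mm long, 22 mm thick, behind the stack of white trays. Origin: centre of its underside.
- brush_esd: bystander: thin brush lying on the bench, 148 mm long, 16 mm thick, near the front edge on the left. Origin: centre of its underside.
- marker_blue: bystander: marker pen lying on the bench, 139 mm long, 18 mm thick, on the left at the back. Origin: centre of its underside.
- tray_spare_1_0: lowest of a stack of three empty white trays, 69 x 69 mm, stack 29 mm high, left of the unit; fixed, no part of the job. Origin: centre of its underside.

How it is judged:
On the way, in this order (a step that is already met when the one before it is completed fails the run):
1. the unit has been pushed into the nest, up to the spring contacts (x of unit in the frame of nest above -0.01 m and y of unit in the frame of nest between -0.004 and 0.004 m and height (world z) of unit below 0.005 m), for 0.2 s.
2. the clamp lever is closed and holds the unit on the contacts (x of unit in the frame of nest between -0.0045 and 0.004 m and y of unit in the frame of nest between -0.004 and 0.004 m and height (world z) of unit below 0.005 m and value of joint clamp_lever below 0.045 rad and value of joint contact_block above 0.001 m), for 0.2 s.
At the end, for the whole second after the job is handed in: The tray lies flat and at rest in the nest, its centre within 4.5 mm of the seat along the nest and 4 mm across it; the clamp lever is within 0.045 rad of fully closed and the contact block is held pushed back by more than 1 mm (all of step 2 and linear speed of unit below 0.01 m/s and angle between unit's own z axis and vertical below 0.06 rad); the robot touches nothing.
It fails at once if the unit is lifted off the bench (more than 12 mm) or tipped (more than about 14 degrees) (height (world z) of unit above 0.012 m or angle between unit's own z axis and vertical above 0.25 rad).
It fails at once if another loose thing on the bench is moved by more than 30 mm (distance of any of tape_roll, gauge_ring, cap_2, dropper_bottle, screwdriver_blue, brush_esd, marker_blue from where it was at the start of the episode above 0.03 m).
It also fails if it takes over 72 s, if anything falls off the work surface, if the arm or the gripper's body presses on something with over 40 N, if the wrist force passes 120 N, or if a joint passes its speed limit or range.

## Working session

There is one attempt and no reset: what is moved stays moved. The work goes in short steps, Python scripts to look and compute and a shell command to move; the robot and the scene stay as the last step left them, time stands still between calls to the robot, and variables do not carry over. Pictures are saved under pics/ and viewed, at most 10 in all, crops included, and the job is handed in when it is done.

```bash
mkdir -p pics; cat > h.py <<'E'
import numpy as np, cv2, json
from rig import readout, vision, manip
from scipy.spatial.transform import Rotation as R
def cam(name, st=None):
    p=vision.camera_params(name); K=np.array(p["intrinsics"])
    if name!="wrist":
        Rm=cv2.Rodrigues(np.array(p["rvec"],float))[0]; t=np.array(p["tvec"],float).ravel()
        return K, Rm.T, -Rm.T@t
    st=st or readout.get_state(); q=st["ee_rot"]; Rt=R.from_quat([q[1],q[2],q[3],q[0]]).as_matrix()
    H=np.array(p["hand_eye"]); return K, Rt@H[:3,:3], Rt@H[:3,3]+np.array(st["position"])
def ray(c,px,z):
    K,Rm,o=c; px=np.atleast_2d(px).astype(float)
    d=(Rm@np.linalg.inv(K)@np.c_[px,np.ones(len(px))].T).T
    return o+d*((z-o[2])/d[:,2])[:,None]
def proj(c,P):
    K,Rm,o=c; q=(K@Rm.T@(np.atleast_2d(P)-o).T).T; return q[:,:2]/q[:,2:]
E
python3 - <<'E'
from h import *
st=readout.get_state(); print(st)
a=[]
for n in("scene","side","wrist"):
    im=vision.get_image(n); cv2.imwrite(f"pics/{n}0.png",im); a.append(im); c=cam(n,st); print(n,c[2].round(3),c[1][:,2].round(2))
E
```

```text
{'clock': 0.0, 'qpos': array([-1.21000374e-01,  2.76614880e-01,  1.50611072e+00,  8.36113524e-07,
        1.36067960e+00, -1.21008119e-01]), 'qd': array([-1.72416773e-04, -4.17707038e-04,  6.34436988e-04, -2.43806255e-04,
       -7.67020749e-05,  2.36234345e-04]), 'effort': array([ 6.20495921e-04, -4.16768074e+01, -2.45808578e+01, -1.52056768e-04,
        1.11346930e-02,  1.69860516e-05]), 'position': array([5.74491946e-01, 5.64724076e-05, 2.30437288e-01]), 'ee_rot': array([-7.13752153e-04,  7.07103814e-01,  7.07109167e-01, -5.58469756e-04]), 'contact_force': array([-0.19469652,  0.71676381, -0.38408445]), 'moment': array([-0.00447635,  0.05569085,  0.01116246]), 'gripper_force': 0.0, 'width': 0.08484727020987692}
scene [ 0.026 -0.881  0.671] [ 0.44  0.72 -0.54]
side [0.578 0.824 0.729] [-0.06 -0.79 -0.61]
wrist [0.574 0.08  0.374] [-0.   -0.31 -0.95]
```

View pics/scene0.png

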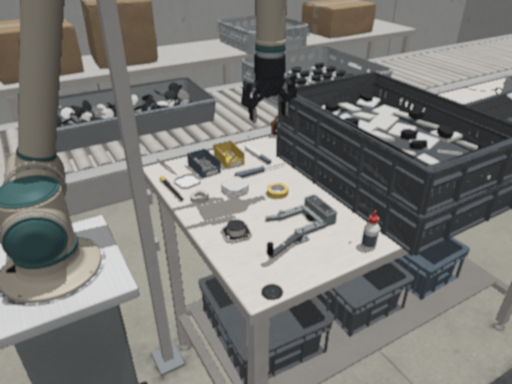

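View pics/side0.png

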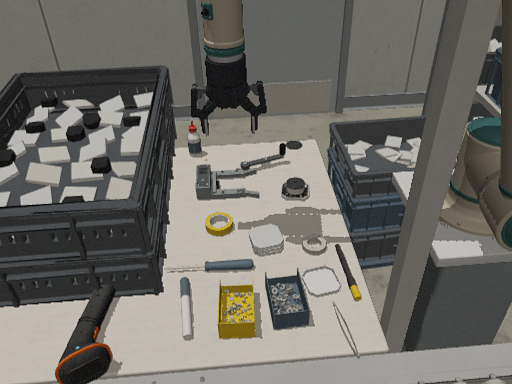

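View pics/wrist0.png

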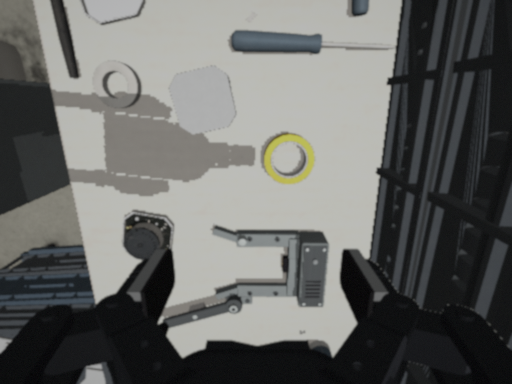

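The scene shows the unit at (236,229), the lever knob at (270,248) and the nest at (300,220). In the wrist view the unit is at (150,235), the nest at (270,265) and the lever at (200,308), with its knob hidden by a finger. I'll shift the arm in −y for a second, clearer wrist view.

```bash
python3 -m handwheel '[[[-50,0,0],[0,0,0],-1],[[-50,0,0],[0,0,0],-1],[[-20,0,0],[0,0,0],-1],[[0,0,0],[0,0,0],-1],[[0,0,0],[0,0,0],-1],[[0,0,0],[0,0,0],-1]]'
python3 - <<'E'
from h import *
st=readout.get_state(); im=vision.get_image("wrist"); c=cam("wrist",st); print(st["position"])
np.savez("w1.npz",im=im,K=c[0],R=c[1],o=c[2])
cv2.imwrite("pics/w1.png",cv2.resize(im,(800,600),interpolation=cv2.INTER_CUBIC))
E
```

```text
clock: 0.9
position: [0.575, -0.1185, 0.2314]
ee_rot: [-0.0, 0.707, 0.708, 0.0]
contact_force: [0.6, -0.1, 0.3]
width: 0.0853
gripper_force: 0.0
[ 0.57502362 -0.11851054  0.23137878]
```

View pics/w1.png

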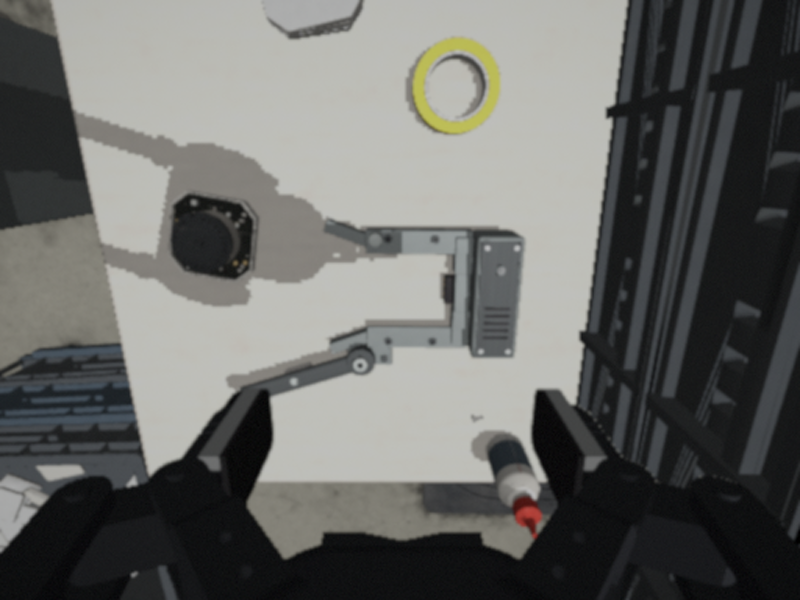

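The picture (800-px scale) shows the unit at (213,237), the nest rails with inner edges near rows 254 and 322, the housing at (497,293) and the pivot at (360,362). The knob is hidden behind the left finger. I'll enlarge this view to pick points, and triangulate with the first wrist view.

```bash
python3 - <<'E'
from h import *
a=np.load("w1.npz")["im"][118:260,100:345]; cv2.imwrite("pics/w1c.png",cv2.resize(a,None,fx=3.2,fy=3.2,interpolation=cv2.INTER_CUBIC))
b=cv2.imread("pics/wrist0.png")[190:335,100:345]; cv2.imwrite("pics/w0c.png",cv2.resize(b,None,fx=3.2,fy=3.2,interpolation=cv2.INTER_CUBIC))
E
```

```text
(no output)
```

View pics/w1c.png

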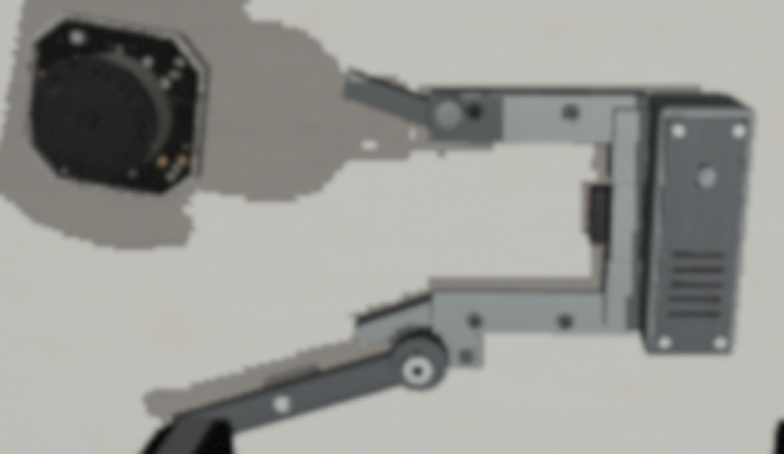

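View pics/w0c.png

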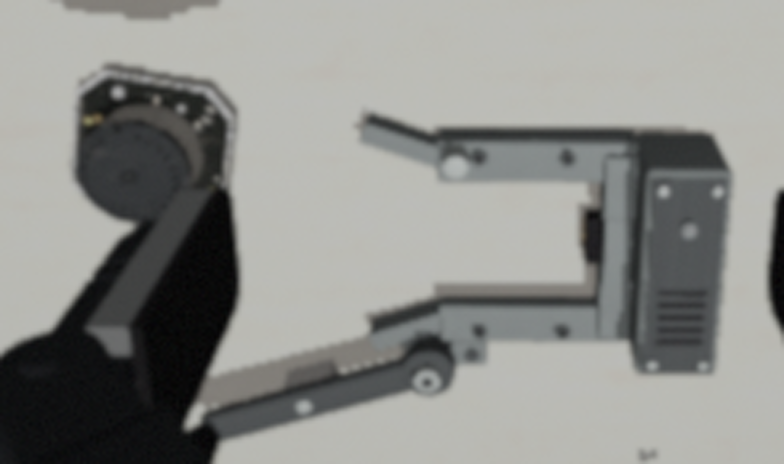

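The enlarged views show matching bolts. In view 1 these are pivot (418,370), foot bolt (282,404), rail bolts at rows 112 and 321, and puck top (93,122). In view 0 they are pivot (428,380), foot bolt (304,407), rail bolts at rows 157 and 331, and puck top (133,170).

```bash
cat > m.py <<'E'
from h import *
d=np.load("w1.npz"); c1=(d["K"],d["R"],d["o"])
st0=dict(position=[5.74491946e-01,5.64724076e-05,2.30437288e-01],ee_rot=[-7.13752153e-04,7.07103814e-01,7.07109167e-01,-5.58469756e-04]); c0=cam("wrist",st0)
f=lambda p,o:(np.array(p,float)+.5)/3.2-.5+o
o1=np.array([100,118]);o0=np.array([100,190])
E
python3 - <<'E'
from m import *
P=dict(pivot=((418,370),(428,380)),foot=((282,404),(304,407)),LR1=((475,112),(478,157)),LR2=((571,112),(568,157)),RR1=((475,321),(479,331)),RR2=((566,321),(562,331)),
h1=((678,131),(663,191)),h2=((740,131),(718,191)),h3=((664,342),(653,366)),h4=((720,342),(703,366)),puck=((93,122),(133,170)))
for k,(a,b) in P.items():
    A=[];B=[]
    for c,p,o in((c1,a,o1),(c0,b,o0)):
        v=c[1]@np.linalg.inv(c[0])@np.r_[f(p,o),1]; v/=np.linalg.norm(v); M=np.eye(3)-np.outer(v,v); A.append(M);B.append(M@c[2])
    X=np.linalg.solve(sum(A),sum(B)); print(k,(X*1000).round(1))
# edges at known heights, view1
for n,p,z in [("Lrail inner",(510,142),.016),("Lrail inner2",(605,142),.016),("Rrail inner",(440,291),.016),("Rrail2",(600,291),.016),("Ltip",(346,80),.014),("Rtip",(357,330),.014),("Lleadend",(430,90),.016),("puck",(93,122),.034),("pivot",(418,370),.030)]:
    print(n,(ray(c1,f(p,o1),z)[0]*1000).round(1))
# tray dark-top square corners view1 at z=9mm
im=d["im"]
for n,p in [("TL",(33,42)),("TL2",(68,17)),("TR",(180,33)),("TR2",(211,70)),("BR",(198,178)),("BR2",(165,195))]:
    print(n,(ray(c1,f(p,o1),.009)[0]*1000).round(1))
E
```

```text
pivot [ 539.7 -203.8   29.9]
foot [ 482.2 -220.5   27.9]
LR1 [563.1 -99.6  16.3]
LR2 [601.1 -99.5  16.4]
RR1 [ 562.7 -187.5   16.9]
RR2 [ 600.7 -187.3   17.1]
h1 [ 638.3 -102.2   41.3]
h2 [ 660.7 -102.1   41.5]
h3 [ 637.7 -185.1   43.6]
h4 [ 659.4 -185.    43.8]
puck [ 416.6 -102.7   22.6]
Lrail inner [ 577.1 -111.5   16. ]
Lrail inner2 [ 614.6 -111.5   16. ]
Rrail inner [ 548.3 -174.4   16. ]
Rrail2 [ 614.8 -174.3   16. ]
Ltip [513.3 -87.6  14. ]
Rtip [ 512.6 -192.9   14. ]
Lleadend [546.  -91.1  16. ]
puck [ 421.7 -100.7   34. ]
pivot [ 539.6 -203.8   30. ]
TL [391.4 -73.9   9. ]
TL2 [406.4 -64.4   9. ]
TR [448.9 -70.3   9. ]
TR2 [459.6 -84.5   9. ]
BR [ 450.2 -128.1    9. ]
BR2 [ 435.9 -135.2    9. ]
```

Nest origin ≈ (0.581, −0.1435) with yaw ≈ 0. The rails, lips and pivot all agree with this, and the heights come out right (16, 30 and 42 mm). The lever is at ≈1.85 rad with the knob at ≈(0.434, −0.234). The unit is at ≈(0.4215, −0.1007) with yaw ≈ −10°.

First push goes in −y with two half-closed fingers, which will also square the tray.

```bash
python3 -m handwheel '[[[22,-38,0],[0,0,0],0.4],[[22,-38,0],[0,0,0],0.4],[[22,-38,0],[0,0,0],0.4],[[20,-37,31],[0,0,0],0.4],[[0,0,40],[0,0,0],0.4],[[0,0,40],[0,0,0],0.4],[[0,0,40],[0,0,0],0.4],[[0,0,40],[0,0,0],0.4],[[0,0,24],[0,0,0],0.4],[[0,0,8],[0,0,0],0.4],[[0,0,0],[0,0,0],0.4],[[0,0,0],[0,0,0],0.4]]'
python3 - <<'E'
from h import *
st=readout.get_state();print(st["position"],st["width"])
a=vision.get_image("side");b=vision.get_image("wrist")
np.save("s2.npy",a)
cv2.imwrite("pics/p2.png",np.hstack([cv2.resize(a[120:300,200:400],(400,360),interpolation=cv2.INTER_CUBIC),cv2.resize(b,(400,360))]))
E
```

```text
clock: 2.45
position: [0.4251, -0.0341, 0.0093]
ee_rot: [0.001, 0.707, 0.707, 0.001]
contact_force: [0.2, 0.2, 0.8]
width: 0.0259
gripper_force: 0.0
[ 0.42505106 -0.03408473  0.00927202] 0.02594531539585192
```

View pics/p2.png

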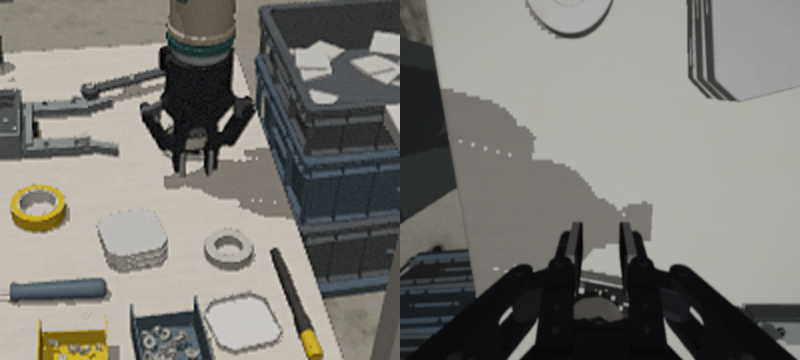

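The fingers stand on the +y side of the unit, clear of the stack and ring. I'll lower to rim height and push in −y.

```bash
python3 -m handwheel '[[[0,0,6],[0,0,0],0.4],[[0,0,0],[0,0,0],0.4],[[-8,0,0],[0,0,0],0.4],[[-6,0,0],[0,0,0],0.4],[[-6,0,0],[0,0,0],0.4],[[-5,0,0],[0,0,0],0.4],[[-5,0,0],[0,0,0],0.4],[[-5,0,0],[0,0,0],0.4],[[-5,0,0],[0,0,0],0.4],[[-5,0,0],[0,0,0],0.4],[[-5,0,0],[0,0,0],0.4],[[-4,0,0],[0,0,0],0.4],[[-4,0,0],[0,0,0],0.4],[[0,0,0],[0,0,0],0.4],[[0,0,0],[0,0,0],0.4]]'
python3 - <<'E'
from h import *
st=readout.get_state();print(st["position"],st["contact_force"])
a=vision.get_image("scene");c=cam("scene")
# predicted: circle at puck top if unit at (0.4215,-0.1345)
cv2.imwrite("pics/p3.png",cv2.resize(a[170:290,170:370],(800,480),interpolation=cv2.INTER_CUBIC))
E
```

```text
clock: 4.42
position: [0.4241, -0.092, 0.0023]
ee_rot: [0.0, 0.707, 0.707, 0.0]
contact_force: [0.1, 0.3, -0.2]
width: 0.0258
gripper_force: 0.0
[ 0.4240604  -0.09201555  0.00231873] [ 0.12248454  0.28437142 -0.2096639 ]
```

View pics/p3.png

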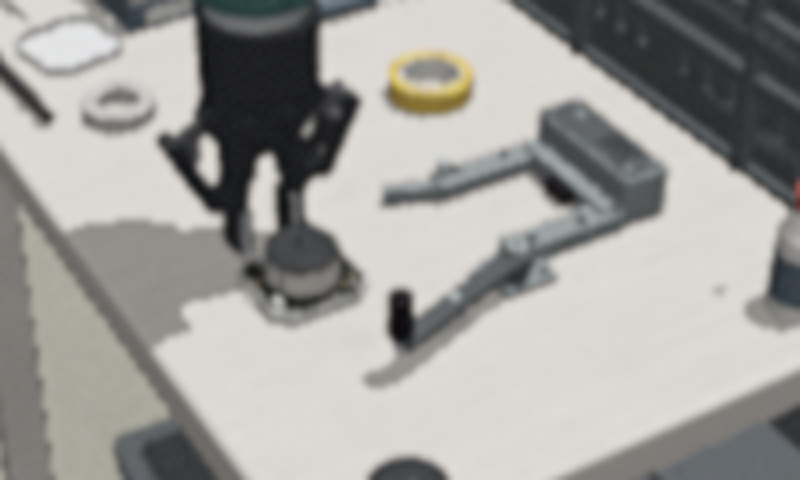

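The tray slid flat in front of the fingers. The puck top is at (302,247) and the knob's top at (401,294) in the crop, with the knob well clear. I'll convert these to positions.

```bash
python3 - <<'E'
from h import *
c=cam("scene")
g=lambda x,y:((x+.5)/4-.5+170,(y+.5)/4-.5+170)
for n,p,z in [("puck",g(302,247),.034),("knob top",g(401,294),.059),("piv",g(514,243),.030),("tray L",g(243,278),.009),("tray front",g(290,318),.009),("tray R",g(362,285),.009)]: print(n,(ray(c,p,z)*1000).round(1))
E
```

```text
puck [[ 422.4 -143.4   34. ]]
knob top [[ 433.8 -238.3   59. ]]
piv [[ 538.7 -200.7   30. ]]
tray L [[ 391.6 -123.5    9. ]]
tray front [[ 398.2 -171.7    9. ]]
tray R [[ 451.1 -166.4    9. ]]
```

```bash
python3 -m handwheel '[[[10,0,0],[0,0,0],0.4],[[0,0,-40],[0,0,0],0.4],[[0,0,-50],[0,0,0],0.4],[[0,0,-50],[0,0,0],0.4],[[-30,-35,-18],[0,0,1],0.4],[[-28,-36,0],[0,0,0],0.4],[[0,0,0],[0,0,1],0.4]]'
python3 -m handwheel '[[[0,0,0],[0,0,1],0.4],[[0,0,0],[0,0,1],0.4],[[0,0,0],[0,0,1],0.4],[[0,0,0],[0,0,1],0.4],[[0,0,0],[0,0,1],0.4],[[0,0,0],[0,0,1],0.4],[[0,0,0],[0,0,1],0.4],[[0,0,0],[0,0,1],0.4],[[0,0,0],[0,0,1],0.4],[[0,0,0],[0,0,1],0.4],[[0,0,0],[0,0,1],0.4],[[0,0,0],[0,0,1],0.4],[[0,0,0],[0,0,1],0.4],[[0,0,0],[0,0,0],0.4],[[0,0,0],[0,0,0],0.4]]'
python3 - <<'E'
from h import *
st=readout.get_state(); im=vision.get_image("wrist"); c=cam("wrist",st); print(st["position"],st["ee_rot"],c[2])
np.savez("w4.npz",im=im,K=c[0],R=c[1],o=c[2])
cv2.imwrite("pics/w4.png",cv2.resize(im,(800,600),interpolation=cv2.INTER_CUBIC))
E
```

```text
clock: 5.35
position: [0.3477, -0.136, 0.1604]
ee_rot: [-0.0, 0.779, 0.627, -0.0]
contact_force: [1.1, -0.2, 0.1]
width: 0.0252
gripper_force: 0.0
clock: 7.22
position: [0.3502, -0.1357, 0.1602]
ee_rot: [-0.0, 1.0, 0.001, -0.0]
contact_force: [-0.7, -0.4, 0.4]
width: 0.0255
gripper_force: 0.0
[ 0.35020823 -0.13569171  0.16024698] [-6.71944508e-05  9.99999554e-01  9.41690587e-04 -2.47154475e-05] [ 0.42863042 -0.13518416  0.30358868]
```

View pics/w4.png

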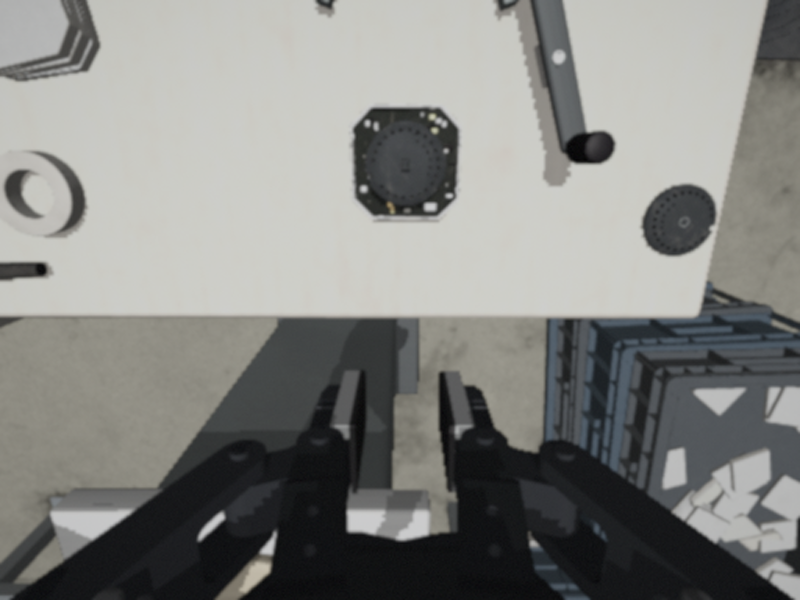

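The tray is nearly square: its dark plate spans columns 353–459 and rows 107–217. The knob's top is at (598,146), the cap at (680,220) and the bench edge at row 315. Converting to positions.

```bash
python3 - <<'E'
from h import *
d=np.load("w4.npz"); c=(d["K"],d["R"],d["o"])
for n,p,z in [("puck",(407,164),.034),("L",(353,160),.009),("R",(459,160),.009),("rear",(406,219),.009),("front",(406,107),.009),("knob",(598,146),.059),("foot",(559,57),.027),("cap",(680,220),.007),("edge",(400,316),0),
 ("Ltop",(355,128),.009),("Lbot",(355,196),.009),("Rtop",(457,124),.009),("Rbot",(459,190),.009),("Ftl",(371,108),.009),("Ftr",(440,107),.009)]:
    print(n,(ray(c,((p[0]+.5)*.64-.5,(p[1]+.5)*.64-.5),z)[0]*1000).round(1))
E
```

```text
puck [ 425.9 -138.    34. ]
L [ 427.9 -104.6    9. ]
R [ 428.1 -170.7    9. ]
rear [ 391.6 -137.9    9. ]
front [ 458.4 -137.5    9. ]
knob [ 435.2 -235.7   59. ]
foot [ 482.  -221.1   27. ]
cap [ 391.2 -316.8    7. ]
edge [ 321.8 -134.     0. ]
Ltop [ 446.5 -106.4    9. ]
Lbot [ 406.1 -105.2    9. ]
Rtop [ 449.  -168.6    9. ]
Rbot [ 409.9 -171.5    9. ]
Ftl [ 457.8 -116.4    9. ]
Ftr [ 458.5 -158.     9. ]
```

The unit is at (0.4255, −0.138) and square. I'll descend behind it, then push ahead with a slight −y slant to bring it onto the nest's line.

```bash
python3 -m handwheel '[[[0,2,50],[0,0,0],0.4],[[0,0,50],[0,0,0],0.4],[[0,0,40],[0,0,0],0.4],[[0,0,17],[0,0,0],0.4],[[0,0,0],[0,0,0],0.4],[[15,0,0],[0,0,0],0.4],[[10,0,0],[0,0,0],0.4],[[6,0,0],[0,0,0],0.4],[[6,0.6,0],[0,0,0],0.4],[[6,0.6,0],[0,0,0],0.4],[[6,0.6,0],[0,0,0],0.4],[[6,0.6,0],[0,0,0],0.4],[[6,0.6,0],[0,0,0],0.4],[[6,0.6,0],[0,0,0],0.4],[[6,0.6,0],[0,0,0],0.4],[[6,0.6,0],[0,0,0],0.4],[[6,0.6,0],[0,0,0],0.4],[[6,0.6,0],[0,0,0],0.4],[[0,0,0],[0,0,0],0.4],[[0,0,0],[0,0,0],0.4]]'
python3 - <<'E'
from h import *
for n in("scene","side"):
    im=vision.get_image(n); c=cam(n)
    p=proj(c,[[.487,-.1435,.034]])[0].astype(int); print(n,p)
    np.save(n+"5.npy",im)
a=np.load("scene5.npy")[170:290,200:350];b=np.load("side5.npy")[140:230,180:330]
cv2.imwrite("pics/p5.png",np.hstack([cv2.resize(a,(400,320),interpolation=cv2.INTER_CUBIC),cv2.resize(b,(400,320),interpolation=cv2.INTER_CUBIC)]))
E
```

```text
clock: 9.78
position: [0.4413, -0.144, 0.0033]
ee_rot: [-0.0, 1.0, 0.0, 0.0]
contact_force: [-1.2, 0.1, 0.1]
width: 0.0257
gripper_force: 0.0
scene [267 223]
side [265 172]
```

View pics/p5.png

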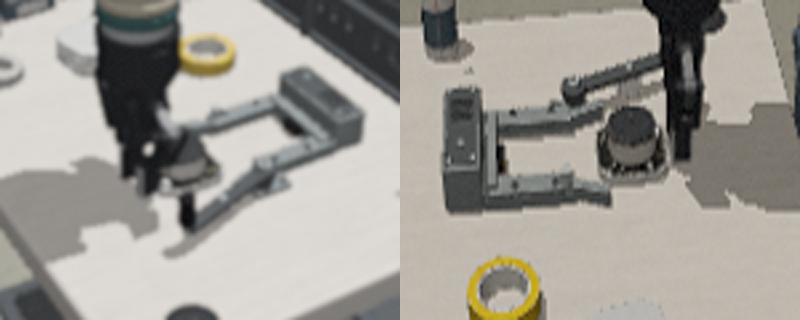

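The tray sits square at the mouth, on the centre line. I'll keep pushing straight in and watch the force.

```bash
python3 -m handwheel '[[[6,0,0],[0,0,0],0.4],[[6,0,0],[0,0,0],0.4],[[6,0,0],[0,0,0],0.4],[[6,0,0],[0,0,0],0.4],[[6,0,0],[0,0,0],0.4],[[6,0,0],[0,0,0],0.4],[[6,0,0],[0,0,0],0.4],[[6,0,0],[0,0,0],0.4],[[6,0,0],[0,0,0],0.4],[[6,0,0],[0,0,0],0.4],[[6,0,0],[0,0,0],0.4],[[6,0,0],[0,0,0],0.4],[[6,0,0],[0,0,0],0.4],[[3,0,0],[0,0,0],0.4],[[0,0,0],[0,0,0],0.4]]'
python3 -m handwheel '[[[4,0,0],[0,0,0],0.4],[[4,0,0],[0,0,0],0.4],[[4,0,0],[0,0,0],0.4],[[2,0,0],[0,0,0],0.4],[[0,0,0],[0,0,0],0.4],[[0,0,0],[0,0,0],0.4],[[0,0,0],[0,0,0],0.4]]'
```

```text
clock: 11.75
position: [0.5227, -0.1441, 0.0033]
ee_rot: [0.0, 1.0, 0.0, 0.0]
contact_force: [1.3, 0.2, 0.4]
width: 0.0253
gripper_force: 0.0
clock: 12.62
position: [0.5359, -0.144, 0.0032]
ee_rot: [-0.0, 1.0, -0.0, -0.0]
contact_force: [-2.3, -0.0, 0.2]
width: 0.0256
gripper_force: 1.6
```

Force −2.3 N with the tray about at its seat, so the spring is pressed. I'll back off, lift and look.

```bash
python3 -m handwheel '[[[-5,0,0],[0,0,0],0.4],[[-15,0,0],[0,0,0],0.4],[[-20,0,0],[0,0,0],0.4],[[0,0,-40],[0,0,0],0.4],[[0,0,-50],[0,0,0],0.4],[[-20,0,-50],[0,0,0],-0.1],[[0,0,0],[0,0,0],-0.1],[[0,0,0],[0,0,0],-0.1]]'
python3 - <<'E'
from h import *
st=readout.get_state(); im=vision.get_image("wrist"); c=cam("wrist",st); print(st["position"],st["ee_rot"],st["qpos"],st["width"])
np.savez("w6.npz",im=im,K=c[0],R=c[1],o=c[2])
cv2.imwrite("pics/w6.png",cv2.resize(im,(800,600),interpolation=cv2.INTER_CUBIC))
E
```

```text
clock: 13.62
position: [0.4759, -0.144, 0.1432]
ee_rot: [0.0, 1.0, -0.0, 0.0]
contact_force: [-0.4, -0.3, -0.5]
width: 0.0471
gripper_force: 0.0
[ 0.47588256 -0.14400816  0.14318689] [ 9.78895035e-05  9.99999871e-01 -1.65624696e-04  4.69671035e-04] [-4.34053430e-01  2.28185572e-01  1.80667436e+00  2.43071841e-04
  1.10579813e+00  1.13696525e+00] 0.04708325886890997
```

View pics/w6.png

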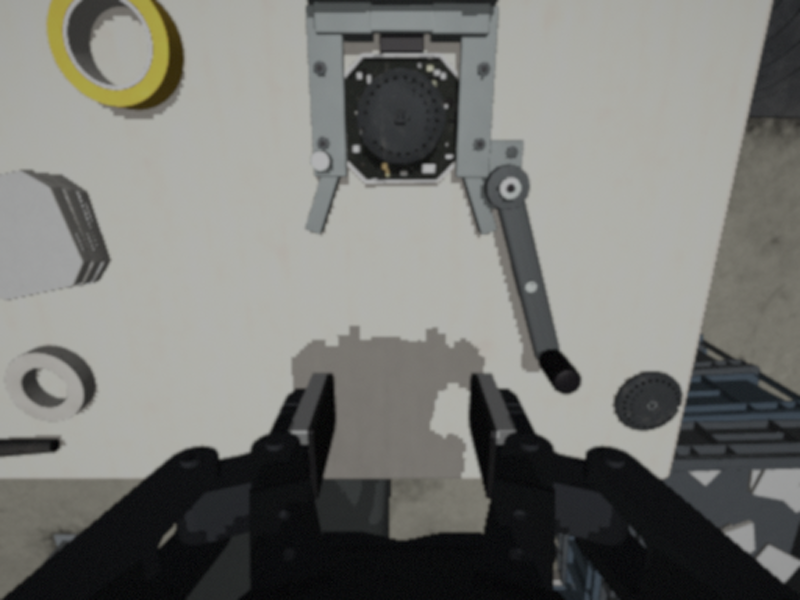

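The tray is in the nest near the contacts, with its rear edge at (405,181). The lever knob's top is at (566,378), the pivot at (510,187) and the stop pin at (320,161). I'll re-measure, then work out the arc in tool axes.

```bash
python3 - <<'E'
from h import *
d=np.load("w6.npz"); c=(d["K"],d["R"],d["o"])
for n,p,z in [("rear",(405,182),.009),("puck",(401,118),.034),("knob",(566,378),.059),("knobbase",(549,361),.027),("pivot",(510,187),.030),("foot",(531,287),.027)]:
    r=(ray(c,((p[0]+.5)*.64-.5,(p[1]+.5)*.64-.5),z)[0]*1000).round(1); print(n,r)
pv=np.array([539.7,-203.8]); th0=1.86
def tgt(th,yaw,lead):
    k=pv+110*np.array([-np.sin(th),np.cos(th)]); m=np.array([np.sin(yaw),-np.cos(yaw)]) # tool y in world (z down)
    return k-lead*m   # motion is -tool y
N=18; lead=9.5
cur=np.array([475.9,-144.0]);
t=tgt(th0,np.radians(15),0); dd=t-cur; print("start TCP",t,"tool shift from here x,y:",dd[0],-dd[1])
# in turned frame
P=[(tgt(th0,np.radians(15),0),15.)]+[(tgt(th0*(1-i/N),np.radians(15-85*i/N),lead),15-85*i/N) for i in range(0,N+1)]
for (a,ya),(b,yb) in zip(P,P[1:]):
    y=np.radians(ya); v=b-a; print(round(v@[np.cos(y),np.sin(y)],1),round(v@[np.sin(y),-np.cos(y)],1),round((ya-yb)/6,2),b.round(0))
E
```

```text
rear [ 541.4 -145.5    9. ]
puck [ 574.7 -143.2   34. ]
knob [ 437.5 -235.8   59. ]
knobbase [ 433.  -236.7   27. ]
pivot [ 539.7 -203.4   30. ]
foot [ 481.5 -221.    27. ]
start TCP [ 434.26815886 -235.17079652] tool shift from here x,y: -41.6318411386805 91.1707965169523
-0.0 -9.5 0.0 [ 432. -226.]
1.1 -11.3 0.79 [ 430. -215.]
1.3 -11.3 0.79 [ 429. -203.]
1.5 -11.3 0.79 [ 430. -192.]
1.8 -11.3 0.79 [ 431. -181.]
2.0 -11.3 0.79 [ 434. -170.]
2.2 -11.2 0.79 [ 438. -159.]
2.5 -11.2 0.79 [ 443. -148.]
2.7 -11.2 0.79 [ 449. -139.]
2.9 -11.1 0.79 [ 456. -130.]
3.2 -11.1 0.79 [ 464. -121.]
3.4 -11.0 0.79 [ 473. -114.]
3.6 -11.0 0.79 [ 482. -107.]
3.9 -10.9 0.79 [ 492. -102.]
4.1 -10.8 0.79 [503. -97.]
4.3 -10.8 0.79 [514. -94.]
4.5 -10.7 0.79 [525. -91.]
4.8 -10.6 0.79 [537. -90.]
5.0 -10.5 0.79 [549. -91.]
```

```bash
python3 -m handwheel '[[[-14,30,0],[0,0,0],0.15],[[-14,30,0],[0,0,0],0.15],[[-13,31,0],[0,0,0],0.15],[[0,0,0],[0,0,-1],0.15],[[0,0,0],[0,0,-1],0.15],[[0,0,0],[0,0,-0.5],0.15],[[0,0,30],[0,0,0],0.15],[[0,0,20],[0,0,0],0.15],[[0,0,0],[0,0,0],0.15],[[0,0,0],[0,0,0],0.15]]'
python3 - <<'E'
from h import *
st=readout.get_state(); im=vision.get_image("wrist"); print(st["position"],st["width"])
a=vision.get_image("side"); s=vision.get_image("scene")
cv2.imwrite("pics/p7.png",np.hstack([cv2.resize(im,(400,300)),cv2.resize(s[180:300,190:350],(400,300),interpolation=cv2.INTER_CUBIC)]))
E
```

```text
clock: 14.92
position: [0.4355, -0.2352, 0.093]
ee_rot: [-0.0, 0.991, 0.131, -0.0]
contact_force: [-0.3, 0.7, 0.1]
width: 0.0362
gripper_force: 0.0
[ 0.43546304 -0.23515119  0.09296993] 0.036237143138739276
```

View pics/p7.png

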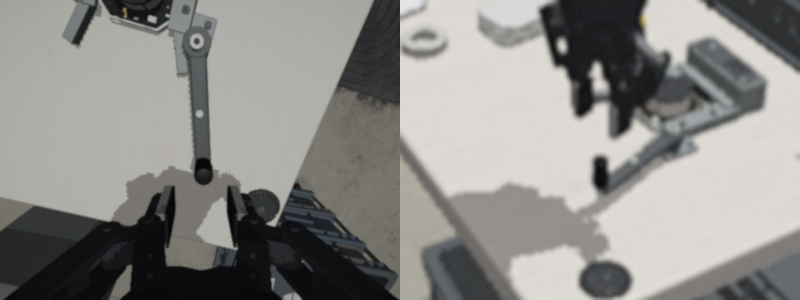

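The fingers at columns 167 and 234 straddle the knob at (203,172), so it is centred. I count 12 pictures viewed, which is over the limit of 10, so from here I'll use numbers only.

Next I'll descend round the knob and sweep the lever.

```bash
python3 -m handwheel '[[[0,0,30],[0,0,0],0.15],[[0,0,22],[0,0,0],0.15],[[0,0,8],[0,0,0],0.15],[[0,0,0],[0,0,0],0.15],[[0,-5,0],[0,0,0],0.15],[[0,-4.5,0],[0,0,0],0.15],[[0.5,-5.6,0],[0,0,0.4],0.15],[[0.6,-5.7,0],[0,0,0.4],0.15],[[0.6,-5.6,0],[0,0,0.4],0.15],[[0.7,-5.7,0],[0,0,0.4],0.15]]'
```

```text
clock: 16.32
position: [0.4307, -0.204, 0.034]
ee_rot: [0.001, 0.999, 0.047, 0.0]
contact_force: [-1.4, -3.2, 1.4]
width: 0.0363
gripper_force: 1.5
```

Contact force is 3.2 N, so the lever is moving as expected. I'll continue the arc.

```bash
python3 -m handwheel '[[[0.7,-5.6,0],[0,0,0.4],0.15],[[0.8,-5.7,0],[0,0,0.4],0.15],[[0.9,-5.6,0],[0,0,0.4],0.15],[[0.9,-5.7,0],[0,0,0.4],0.15],[[1,-5.6,0],[0,0,0.4],0.15],[[1,-5.7,0],[0,0,0.4],0.15],[[1.1,-5.6,0],[0,0,0.4],0.15],[[1.1,-5.6,0],[0,0,0.4],0.15],[[1.2,-5.6,0],[0,0,0.4],0.15],[[1.3,-5.6,0],[0,0,0.4],0.15],[[1.3,-5.6,0],[0,0,0.4],0.15],[[1.4,-5.6,0],[0,0,0.4],0.15],[[1.4,-5.6,0],[0,0,0.4],0.15],[[1.5,-5.5,0],[0,0,0.4],0.15]]'
python3 -m handwheel '[[[1.6,-5.6,0],[0,0,0.4],0.15],[[1.6,-5.5,0],[0,0,0.4],0.15],[[1.7,-5.5,0],[0,0,0.4],0.15],[[1.7,-5.5,0],[0,0,0.4],0.15],[[1.8,-5.5,0],[0,0,0.4],0.15],[[1.8,-5.5,0],[0,0,0.4],0.15]]'
```

```text
clock: 18.08
position: [0.458, -0.1299, 0.0336]
ee_rot: [0.0, 0.97, -0.244, -0.001]
contact_force: [-3.0, -2.2, 0.9]
width: 0.0365
gripper_force: 1.4
clock: 18.82
position: [0.4845, -0.108, 0.0334]
ee_rot: [0.0, 0.932, -0.364, -0.002]
contact_force: [-3.4, -0.6, 0.8]
width: 0.0364
gripper_force: 1.3
```

```bash
python3 -m handwheel '[[[1.9,-5.5,0],[0,0,0.4],0.15],[[2,-5.4,0],[0,0,0.4],0.15],[[2,-5.4,0],[0,0,0.4],0.15],[[2.1,-5.4,0],[0,0,0.4],0.15],[[2.1,-5.4,0],[0,0,0.4],0.15],[[2.2,-5.4,0],[0,0,0.4],0.15],[[2.2,-5.4,0],[0,0,0.4],0.15],[[2.3,-5.3,0],[0,0,0.4],0.15]]'
python3 -m handwheel '[[[2.4,-5.3,0],[0,0,0.3],0.15],[[2.4,-5.3,0],[0,0,0.3],0.15],[[1.2,-2.6,0],[0,0,0],0.15],[[0,0,0],[0,0,0],0.15]]'
```

```text
clock: 19.82
position: [0.5281, -0.0938, 0.0332]
ee_rot: [0.001, 0.858, -0.514, -0.002]
contact_force: [-2.3, 1.7, -1.4]
width: 0.0365
gripper_force: 1.3
clock: 20.32
position: [0.5449, -0.0941, 0.0333]
ee_rot: [-0.0, 0.842, -0.54, 0.0]
contact_force: [-2.1, -0.2, -0.6]
width: 0.036
gripper_force: 1.0
```

Nearly closed. I'll creep along +x in small steps until the force rises at the stop.

```bash
for i in 1; do python3 -m handwheel '[[[0.4,-0.9,0],[0,0,0],0.15],[[0.4,-0.9,0],[0,0,0],0.15],[[0.4,-0.9,0],[0,0,0],0.15],[[0,0,0],[0,0,0],0.15],[[0,0,0],[0,0,0],0.15]]'; done
python3 -m handwheel '[[[0.4,-0.9,0],[0,0,0],0.15],[[0.4,-0.9,0],[0,0,0],0.15],[[0,0,0],[0,0,0],0.15],[[0,0,0],[0,0,0],0.15]]'
```

```text
clock: 20.95
position: [0.5476, -0.0941, 0.0333]
ee_rot: [-0.0, 0.841, -0.54, -0.0]
contact_force: [-3.2, 0.9, 0.6]
width: 0.0365
gripper_force: 1.5
clock: 21.45
position: [0.5498, -0.0941, 0.0333]
ee_rot: [-0.0, 0.842, -0.54, 0.0]
contact_force: [-3.8, 1.4, -1.2]
width: 0.0364
gripper_force: 1.4
```

```bash
python3 -m handwheel '[[[0.4,-0.9,0],[0,0,0],0.15],[[0.4,-0.9,0],[0,0,0],0.15],[[0,0,0],[0,0,0],0.15],[[0,0,0],[0,0,0],0.15]]'
python3 -m handwheel '[[[0.4,-0.9,0],[0,0,0],0.15],[[0.4,-0.9,0],[0,0,0],0.15],[[0,0,0],[0,0,0],0.15],[[0,0,0],[0,0,0],0.15]]'
```

```text
clock: 21.95
position: [0.5515, -0.094, 0.0333]
ee_rot: [0.0, 0.842, -0.54, -0.0]
contact_force: [-4.9, 1.1, 0.1]
width: 0.0362
gripper_force: 1.7
clock: 22.45
position: [0.5517, -0.0939, 0.0332]
ee_rot: [0.001, 0.842, -0.54, -0.002]
contact_force: [-7.4, 0.1, 1.0]
width: 0.0363
gripper_force: 3.3
```

```bash
python3 -m handwheel '[[[0.4,-0.9,0],[0,0,0],0.15],[[0.4,-0.9,0],[0,0,0],0.15],[[0.4,-0.9,0],[0,0,0],0.15],[[0,0,0],[0,0,0],0.15],[[0,0,0],[0,0,0],0.15]]'
```

```text
clock: 23.08
position: [0.5518, -0.0939, 0.033]
ee_rot: [0.002, 0.842, -0.54, -0.004]
contact_force: [-12.2, -1.0, 6.0]
width: 0.0364
gripper_force: 5.8
```

That is the hard stop: position is held while the force rises. I'll centre the fingers around the knob, lift clear, then check from above.

```bash
python3 -m handwheel '[[[-2,4.4,0],[0,0,0],0.15],[[-2,4.3,0],[0,0,0],0.15],[[-2,4.3,0],[0,0,0],0.15],[[0,0,0],[0,0,0],0.15],[[0,0,0],[0,0,0],0.15]]'
python3 -m handwheel '[[[0,0,-20],[0,0,0],0.15],[[0,0,-30],[0,0,0],0.15],[[0,0,-40],[0,0,0],0.15],[[0,0,-40],[0,0,0],0.15],[[0,0,-40],[0,0,0],0.15],[[0,0,0],[0,0,-1],0.15],[[0,0,0],[0,0,-1],0.15],[[0,0,0],[0,0,-1],0.15],[[0,0,0],[0,0,-1],0.15],[[0,0,0],[0,0,-1],0.15],[[0,0,0],[0,0,-1],0.15],[[0,0,0],[0,0,-1],0.15],[[0,0,0],[0,0,-1],0.15],[[0,0,0],[0,0,-1],0.15],[[0,0,0],[0,0,-1],0.15],[[0,0,0],[0,0,-1],0.15]]'
python3 -m handwheel '[[[-40,25,0],[0,0,0],0.15],[[-40,25,0],[0,0,0],0.15],[[0,0,0],[0,0,0],0.15],[[0,0,0],[0,0,0],0.15]]'
python3 - <<'E'
from h import *
st=readout.get_state(); im=vision.get_image("wrist"); c=cam("wrist",st); print(st["position"])
np.savez("w8.npz",im=im,K=c[0],R=c[1],o=c[2])
# knob: dark blob near expected closed position (nest -41,50) at z .059
for n,P in [("knob",(.5398,-.0938,.059)),("puck",(.5805,-.1437,.034)),("foot bolt",(.5397,-.1438,.028)),("open knob",(.435,-.235,.059))]: print(n,proj(c,[P])[0].round(1))
g=cv2.cvtColor(im,cv2.COLOR_BGR2GRAY)
_,_,s,cen=cv2.connectedComponentsWithStats((g<45).astype(np.uint8))
for a,b in zip(s,cen):
    if 60<a[4]<9000: print(a,b.round(1))
u,v=proj(c,[(.5398,-.0938,.059)])[0].astype(int); print(g[v-12:v+13:2,u-14:u+15:2])
E
```

```text
clock: 23.7
position: [0.5429, -0.0941, 0.0335]
ee_rot: [-0.0, 0.842, -0.54, 0.001]
contact_force: [0.2, -0.2, -0.2]
width: 0.0359
gripper_force: 0.0
clock: 25.7
position: [0.5425, -0.094, 0.2033]
ee_rot: [0.0, 1.0, 0.007, 0.0]
contact_force: [0.1, -0.0, 0.8]
width: 0.0363
gripper_force: 0.0
clock: 26.2
position: [0.4636, -0.1449, 0.2037]
ee_rot: [0.0, 1.0, 0.005, 0.001]
contact_force: [-0.9, -0.1, -0.3]
width: 0.0363
gripper_force: 0.0
[ 0.46356352 -0.14486302  0.20365272]
knob [204.7 103.7]
puck [257.5  61.2]
foot bolt [257.1 104.2]
open knob [341.5 208.1]
[208   1 100   8 562] [256.9   4.3]
[451   0  26  34 433] [462.4  14.4]
[477   0  35  42 283] [493.1  21.2]
[234  33  38   8 156] [249.5  35.2]
[450  32  27  14 119] [465.9  39. ]
[ 229   41   58   56 1045] [256.8  74. ]
[  0  67   6  30 109] [ 1.7 84.6]
[198  97  19  15 142] [208.1 105.3]
[414 216  33  11 190] [428. 220.]
[409 231  78  21 603] [446.1 240.8]
[471 230  27  20  84] [485.3 240.1]
[  0 245  66   5 164] [ 34.4 246.4]
[405 256 107  19 635] [460.4 264.4]
[[177 177 177 177 177 178 177 178 177 172 173 178 178 178 155]
 [177 177 177 177 178 177 174 170 172 174 164 173 177 171 124]
 [177 177 177 177 171 141 115  89 102 123 111 112 133 111  76]
 [177 177 177 171 123  53  49  57  56  41  26  27  68  83  84]
 [176 177 176 144  51  48  55  63  66  60  37   9  33  83  95]
 [177 177 174 125  39  46  53  61  63  62  49  19   7  63  92]
 [177 177 173 109  38  44  50  56  55  56  47  24   6  46  87]
 [177 177 176 129  39  42  46  50  50  49  41  21   3  48  86]
 [178 178 177 150  57  37  41  43  43  41  35   9   9  61  84]
 [178 177 177 173 133  54  34  35  35  30  20  10  22  62  76]
 [177 177 177 177 173 132  79  53  34  43  43  54  59  64  60]
 [177 177 177 178 178 175 167 151 108 100  84  83  84  87  83]
 [178 178 178 177 177 177 175 152 123 102  86  84  85  85  79]]
```

The knob appears at (204,104) against a predicted (204.7,103.7) when closed. The tray plate is centred on column 256.8 against 257.5. The lever is on its stop and the arm is clear, so I'm handing in.

```bash
python3 -c "
from rig import manip
print(manip.sign_off())"
```

```text
the job is handed in; nothing more can be done
None
```

The unit was pushed into the nest, the lever closed on its stop with the knob measured at its closed position, the arm left clear, and the job handed in at about 26 s; no verdict came back, I didn't measure the final tray position along the nest or the contact travel directly, and I viewed 12 pictures, two over the limit of 10.

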